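Ring lights from hook rack to charging dock

TASK

Take the blue and the yellow ring light off the hook that they share and stand each upright in the charging cradle of its own colour, foot fully home in the pocket, either way round, then let go. Do not drop them, leave the red light hanging where it is, do not touch the small desk robot, and do not push the joystick or multimeter out of place.

Things in the scene. Friction and masses are not known exactly. Their poses are not given: they have to be found in the camera images.
- light_blue: Rigid blue ring light, 140 mm tall, 0.13 to 0.25 kg. Origin: centre of its foot's underside; z up, x through its 16 mm thickness, y across. Foot 40 (y) x 16 mm, z 0-18 mm; ring 92 mm outside, hole 64 mm, centre z 64 mm (hole's top z 96); black battery grip 34 (y) x 16 mm, z 110-140. Front and back alike. Hangs on rack's +y peg, x along peg.
- light_yellow: Rigid yellow ring light, 140 mm tall, 0.13 to 0.25 kg. Origin: centre of its foot's underside; z up, x through its 16 mm thickness, y across. Foot 40 (y) x 16 mm, z 0-18 mm; ring 92 mm outside, hole 64 mm, centre z 64 mm (hole's top z 96); black battery grip 34 (y) x 16 mm, z 110-140. Front and back alike. Hangs on rack's +y peg, x along peg.
- light_red: Rigid red ring light, 140 mm tall, 0.13 to 0.25 kg. Origin: centre of its foot's underside; z up, x through its 16 mm thickness, y across. Foot 40 (y) x 16 mm, z 0-18 mm; ring 92 mm outside, hole 64 mm, centre z 64 mm (hole's top z 96); black battery grip 34 (y) x 16 mm, z 110-140. Front and back alike. Hangs on rack's -y peg; stays there.
- light_blue_grip (a point): Middle of the blue light's battery grip, 125 mm above its origin, axes as the light's: take hold here from above, across its 34 mm (fingers on the +y and -y faces), fingertips not below z 108 mm of the light.
- light_yellow_grip (a point): Middle of the yellow light's battery grip, 125 mm above its origin, axes as the light's: take hold here from above, across its 34 mm (fingers on the +y and -y faces), fingertips not below z 108 mm of the light.
- rack: Fixed hook rack. Origin on the table under the middle of the pegs; z up. Base plate x -58 to 88, y -100 to 100 mm, 12 mm thick. Two posts, 20 mm thick, 190 mm tall, at x 55, y 65 and -65 mm, joined at the top. Each bears a level 10 mm peg towards -x (the robot), axis 160 mm high. The lights' middles: x -24 (front) and +16 mm (back) on the +y peg; blue or yellow in front.
- peg_pair_tip (a point): Upturned end of the +y peg, at rack x -58, y 65, z 176 mm. The tip reaches out to rack x -63 and up to z 181 mm: raise a light by more than 16 mm (25 to 30 is good, at most 45) to draw it off over the tip towards rack -x. Axes as the rack's.
- dock: Fixed grey base plate 130 (x) x 110 (y) x 12 mm of the charging dock, carrying the two cradles one behind the other, 52 mm apart along its x; which cradle is nearer the robot varies. Origin: centre of its underside on the table.
- cradle_blue: Black cradle with blue panels, 38 (x) x 60 (y) x 58 mm high, fixed on the dock. Origin: centre of its underside, 12 mm above the table; z up. The pocket in its top, 20 (x) x 44 (y) mm, 20 mm deep, mouth chamfered 3 mm, takes the blue light's foot with 2 mm play each side, light's x along cradle's x, either way round.
- cradle_yellow: Black cradle with yellow panels, 38 (x) x 60 (y) x 58 mm high, fixed on the dock. Origin: centre of its underside, 12 mm above the table; z up. The pocket in its top, 20 (x) x 44 (y) mm, 20 mm deep, mouth chamfered 3 mm, takes the yellow light's foot with 2 mm play each side, light's x along cradle's x, either way round.
- cradle_blue_seat (a point): Centre of the floor of the blue cradle's pocket, 50 mm above the table; axes as the cradle's. A seated light has its origin here (its top then 190 mm above the table).
- cradle_yellow_seat (a point): Centre of the floor of the yellow cradle's pocket, 50 mm above the table; axes as the cradle's.
- desk_robot: Small yellow and blue desk robot with a red ball, bolted down, 100 (x) x 85 (y) mm base, 240 mm tall, its gripper reaching 80 mm towards its -x. Origin: centre of the base on the table. Not to be touched.
- joystick: Loose black joystick, base 130 x 110 x 22 mm, stick up to 143 mm height. Origin: centre of its underside. To be left alone.
- meter: Loose yellow multimeter lying flat, 80 (x) x 160 (y) x 44 mm. Origin: centre of its underside. To be left alone.
Not all that is in view belongs to the job. There is more than one size of the light_yellow; the one meant has the size given above.

How it is judged:
At the end, for the whole second after the job is handed in: Blue and yellow light each in the cradle of its colour: origin within 5 mm of the seat in cradle x and y, under 4 mm above it, tilt under 0.15 rad, x axis within 0.2 rad of the cradle's (either way), at rest, let go; red light, joystick, meter within 30 mm of their starts (x of light_blue in the frame of cradle_blue_seat between -0.005 and 0.005 m and y of light_blue in the frame of cradle_blue_seat between -0.005 and 0.005 m and z of light_blue in the frame of cradle_blue_seat below 0.004 m and angle between each of light_blue, light_yellow's own z axis and vertical below 0.15 rad and angle between the x axis of light_blue and the x axis of cradle_blue, either way round below 0.2 rad and linear speed of each of light_blue, light_yellow below 0.02 m/s and contact force between the fingers and light_blue below 0.1 N and x of light_yellow in the frame of cradle_yellow_seat between -0.005 and 0.005 m and y of light_yellow in the frame of cradle_yellow_seat between -0.005 and 0.005 m and z of light_yellow in the frame of cradle_yellow_seat below 0.004 m and angle between the x axis of light_yellow and the x axis of cradle_yellow, either way round below 0.2 rad and contact force between the fingers and light_yellow below 0.1 N and distance of each of joystick, meter, light_red from where it was at the start of the episode below 0.03 m); the robot touches nothing.
It fails at once if a light was dropped (falling free of the fingers faster than 0.5 m/s) ((contact force between the fingers and light_blue below 0.05 N and linear speed of light_blue above 0.5 m/s) or (contact force between the fingers and light_yellow below 0.05 N and linear speed of light_yellow above 0.5 m/s)).
It fails at once if the desk robot was touched (more than 1 N) (contact force between desk_robot and anything else above 1 N).
It fails at once if the red light was displaced by more than 30 mm (distance of light_red from where it was at the start of the episode above 0.03 m).
It fails at once if the joystick or multimeter was pushed more than 30 mm (distance of any of joystick, meter from where it was at the start of the episode above 0.03 m).
It also fails if it takes over 69 s, if anything falls off the work surface, if the arm or the gripper's body presses on something with over 40 N, if the wrist force passes 120 N, or if a joint passes its speed limit or range.

ROBOT

A 6-joint arm with a two-finger parallel gripper is mounted at the origin on the work surface. World frame = base frame: x ahead of the robot, y to its left, z up, the work surface at z = 0. Lengths are in m, angles in rad, forces in N, time in s.
With the tool pointing down it reaches from about 0.275 to 0.825 m from the base axis. Payload 5.2 kg.
Tool frame: the origin (TCP) lies midway between the tips of the shut fingers; the grasp point (between the pads) lies 19 mm behind it; z points along the fingers, y is the line along which they close (so a half turn about z gives the same grasp; the last joint's range is limited). The gripper opens to 93 mm and grips with 3 to 60 N. Pads are 15 mm wide; open, the fingers measure 128 mm over their backs; the gripper's body (75 mm by 188 mm) begins 65 mm behind the grasp point.
Start: joints at [-1.436, 0.259, 1.535, -0, 1.348, -0.203], TCP at [0.182, -0.519, 0.219] pointing down, gripper open.
Joint ranges: [-3.14, 3.14], [-0.91, 2.08], [0.19, 2.58], [-1.22, 4.36], [0.22, 2.71], [-3.12, 3.12]. Speed limits (rad/s): [2.57, 2.57, 3.14, 3.14, 3.14, 3.14].

INTERFACE

Orientations are given as a 3x3 rotation matrix whose columns are the frame's x, y, z axes.
In Python, from plant import manip gives the robot as it stands. The module is installed in compiled form; this text tells all that it offers.
- The arm moves only by the tool carry_out, never from a script. Its argument "plan" is a list of rows, each a list of 7 numbers: the turn, a rotation vector about the tool's x, y, z in units of 45 degrees (1.0 is 45 degrees), then the shift along the tool's x, y, z in units of 0.3 m (1.0 is 0.3 m), then the closure, from -1 (fully open) to 1 (shut). In form: [[rx, ry, rz, tx, ty, tz, fingers], ...]. A call has 1 to 12 rows; each row shifts and turns the commanded pose from where the row before left it, along the tool's axes as they then stand; what a row does not reach is not made up. A row lasts 1/10 s, in which the tool goes at most 50 mm and 8.59 degrees, less where a joint would pass 70% of its speed; a pose out of reach is approached as far as the arm can. A call with a number of a shift or a turn outside -1 to 1 is refused whole. A call with a gripper value outside its range is refused whole. The fingers move at their own pace and stop on an object; "newtons" is the grip in N (left out, the last holds). Time passes only in rows, so rows that do not move let the fingers close. It gives the time, the measured TCP pose, the force, the opening and the grip force at its end, in the units of the state.
- manip.sense(): the state, without advancing time (a new reading comes with each control period).
- manip.snapshot(name): name is "side" or "top"; returns (picture, depth): 420x560x3 uint8, red, green, blue; 420x560 float32, m along the optical axis (not along the pixel's ray), 0 where there is no reading.
- manip.camera_model(name): a dict with "mtx" (3x3 intrinsics, pixels), "D" ([k1, k2, p1, p2, k3] as OpenCV has them; the pictures are not rectified), "extrinsics" (4x4, takes a point from camera to world coordinates). Camera axes: x right, y up, looking along -z (the intrinsics and any distortion apply to the point x, -y, -z); pixel columns grow to the right and rows downward; lengths in m; the calibration is good to about 2 mm. A picture is of the moment at which its call begins. camera_model takes no time and is no camera call.
- manip.hand_in(): hands the job in; it is judged then, once.
The state is a dict: "t": time; "qpos": joint angles; "qd": joint speeds; "joint_efforts": joint torques, N m; "position": TCP position; "eef_rot": TCP orientation; "force": force on the tool from outside, world axes, zero at the start; "wrist_torque": the same for the moment, N m; "width": finger opening in m; "grip_force": force on a finger pad.
Only numpy, scipy, OpenCV 4.12 (cv2) and the standard library are available. Lean on these libraries where they do the work, as an engineer would, in place of code of your own. Each camera call takes 0.05 s, during which the arm holds its last target. There are 200 camera calls.

## Working session

There is one attempt and no reset: what is moved stays moved. The work goes in short steps, Python scripts to look and compute and a tool call to move; the robot and the scene stay as the last step left them, time stands still between calls to the robot, and variables do not carry over. Pictures are saved under pics/ and viewed, at most 10 in all, crops included, and the job is handed in when it is done.

Besides the shell and the picture viewer there is one more tool, called after ">>>" as a command line: name --pt "numbers of a row" for each row, then --argument value for the rest. carry_out: Moves the arm, as the interface text tells. Shifts and turns lie within -1 to 1; 1 stands for 0.3 m of shift or 45 degrees of turn. Its arguments: {"type":"object","properties":{"plan":{"type":"array","items":{"type":"array","items":{"type":"number"}}},"newtons":{"type":"number"}},"required":["plan"]}

```bash
mkdir -p pics; cat > h.py <<'E'
import numpy as np, cv2
from plant import manip
def cam(n):
    m=manip.camera_model(n); return np.array(m["mtx"]),np.array(m["D"]),np.array(m["extrinsics"])
def cloud(n,depth):
    K,D,E=cam(n); h,w=depth.shape
    u,v=np.meshgrid(np.arange(w),np.arange(h))
    p=cv2.undistortPoints(np.stack([u,v],-1).reshape(-1,1,2).astype(np.float64),K,D).reshape(h,w,2)
    P=np.stack([p[...,0]*depth,-p[...,1]*depth,-depth],-1)
    W=P@E[:3,:3].T+E[:3,3]; W[depth<=0]=np.nan
    return W
def snap(n,name):
    a,d=manip.snapshot(n); cv2.imwrite(f"pics/{name}.png",a[...,::-1]); np.savez(f"pics/{name}.npz",a=a,d=d)
    return a,d,cloud(n,d)
E
python3 - <<'E'
from h import *
for n in("side","top"):
    a,d,W=snap(n,n+"0"); print(n,cam(n)[2].round(3).tolist(),cam(n)[0].round(1).tolist(),(d>0).mean())
s=manip.sense();print(s["t"],s["position"],np.round(s["eef_rot"],3).tolist(),s["width"])
E
```

```text
side [[-0.984, 0.126, -0.13, 0.383], [-0.18, -0.606, 0.775, 0.813], [0.019, 0.785, 0.619, 0.773], [0.0, 0.0, 0.0, 1.0]] [[430.5, 0.0, 280.9], [0.0, 430.5, 211.7], [0.0, 0.0, 1.0]] 0.9959608843537415
top [[0.122, 0.966, -0.227, 0.327], [-0.992, 0.12, -0.026, 0.038], [0.002, 0.228, 0.974, 0.984], [0.0, 0.0, 0.0, 1.0]] [[380.5, 0.0, 283.5], [0.0, 380.5, 212.7], [0.0, 0.0, 1.0]] 0.9961649659863946
0.1 [ 0.18224328 -0.51841289  0.21789627] [[0.943, 0.331, -0.0], [0.331, -0.943, 0.002], [0.0, -0.002, -1.0]] 0.09300619914319196
```

View pics/side0.png

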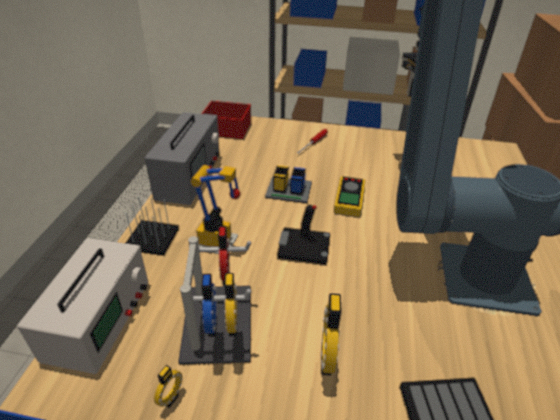

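View pics/top0.png

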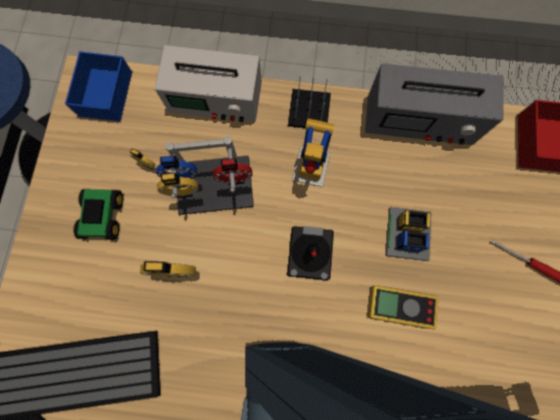

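Side view: possible yellow lights are the one hanging on the rack (230,300), with blue behind it at (208,305), a large standing one at (332,330), and a tiny one at (168,385). The top view shows them at (177,185), (168,268) and (142,157). The description says the light hangs on the +y peg, so I choose the one at (230,300). Other blue or yellow things that could confuse: desk robot (210,210), meter (350,195), and the dock at (288,182). In its top view the yellow cradle is far at (413,222) and the blue one near at (413,241).

```bash
python3 - <<'E'
from h import *
S=np.load("pics/side0.npz");T=np.load("pics/top0.npz")
WS=cloud("side",S["d"]);WT=cloud("top",T["d"])
c1=cv2.resize(S["a"][225:375,170:290],None,fx=3.3,fy=3.3,interpolation=2)
c2=cv2.resize(T["a"][130:220,125:260],(400,267),interpolation=2)
c3=cv2.resize(T["a"][195:270,375:445],(249,228),interpolation=2)
o=np.zeros((500,800,3),np.uint8);o[:495,:396]=c1;o[:267,400:]=c2;o[270:498,400:649]=c3
cv2.imwrite("pics/crop.png",o[...,::-1])
def hsv(a): return cv2.cvtColor(a,cv2.COLOR_RGB2HSV)
for nm,A,W in(("side",S["a"],WS),("top",T["a"],WT)):
    H=hsv(A)
    col={"y":(H[...,0]>18)&(H[...,0]<32)&(H[...,1]>170)&(H[...,2]>90),"b":(H[...,0]>105)&(H[...,0]<125)&(H[...,1]>140)&(H[...,2]>40),"r":((H[...,0]<6)|(H[...,0]>174))&(H[...,1]>150)&(H[...,2]>60),"k":(H[...,2]<60)}
    for c,m in col.items():
        m=m&(W[...,2]>.03)&(W[...,1]>-.5)
        n,l,st,ce=cv2.connectedComponentsWithStats(m.astype(np.uint8))
        for i in range(1,n):
            if st[i,4]>=12:
                P=W[l==i]; print(nm,c,st[i,4],ce[i].round(),np.percentile(P,[5,50,95],axis=0).round(3).tolist())
E
```

```text
side y 161 [199. 175.] [[0.705, -0.022, 0.201], [0.713, 0.016, 0.215], [0.724, 0.036, 0.218]]
side y 160 [228. 173.] [[0.631, 0.002, 0.22], [0.64, 0.021, 0.235], [0.654, 0.031, 0.238]]
side y 12 [282. 166.] [[0.556, -0.289, 0.068], [0.566, -0.288, 0.071], [0.578, -0.284, 0.072]]
side y 28 [279. 175.] [[0.553, -0.275, 0.05], [0.569, -0.238, 0.071], [0.581, -0.233, 0.073]]
side y 241 [350. 197.] [[0.317, -0.308, 0.031], [0.353, -0.207, 0.034], [0.392, -0.176, 0.038]]
side y 71 [278. 183.] [[0.557, -0.237, 0.031], [0.569, -0.234, 0.047], [0.578, -0.23, 0.062]]
side y 48 [226. 225.] [[0.656, -0.014, 0.037], [0.662, -0.006, 0.056], [0.672, 0.005, 0.07]]
side y 213 [206. 234.] [[0.678, 0.016, 0.032], [0.708, 0.035, 0.05], [0.728, 0.039, 0.058]]
side y 83 [229. 279.] [[0.551, 0.303, 0.208], [0.557, 0.315, 0.209], [0.564, 0.325, 0.211]]
side y 141 [335. 302.] [[0.361, 0.298, 0.188], [0.367, 0.313, 0.19], [0.374, 0.328, 0.192]]
side y 265 [230. 314.] [[0.541, 0.315, 0.113], [0.548, 0.349, 0.157], [0.557, 0.359, 0.174]]
side y 512 [330. 349.] [[0.355, 0.297, 0.049], [0.364, 0.36, 0.119], [0.37
[... 9148 characters left out ...]
48], [0.566, -0.268, 0.062], [0.582, -0.239, 0.073]]
top k 74 [ 77. 230.] [[0.423, 0.556, 0.032], [0.436, 0.567, 0.049], [0.459, 0.572, 0.054]]
top k 419 [413. 240.] [[0.495, -0.286, 0.038], [0.514, -0.262, 0.059], [0.532, -0.233, 0.072]]
top k 791 [311. 251.] [[0.426, -0.05, 0.031], [0.453, -0.014, 0.04], [0.491, 0.016, 0.14]]
top k 92 [163. 269.] [[0.357, 0.288, 0.148], [0.364, 0.29, 0.18], [0.376, 0.319, 0.19]]
top k 34 [377. 302.] [[0.329, -0.192, 0.034], [0.357, -0.189, 0.037], [0.383, -0.187, 0.039]]
top k 545 [415. 309.] [[0.326, -0.322, 0.034], [0.351, -0.289, 0.036], [0.379, -0.241, 0.04]]
top k 13105 [349. 389.] [[0.196, -0.12, 0.272], [0.255, -0.026, 0.567], [0.268, 0.067, 0.683]]
```

View pics/crop.png

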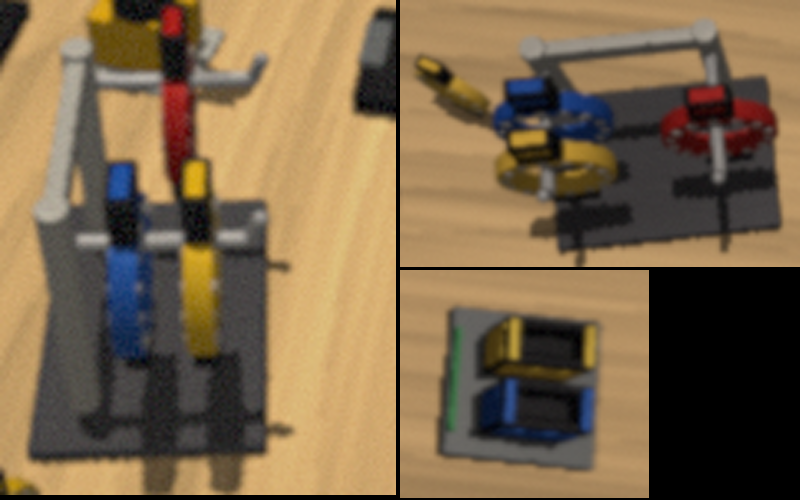

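```bash
cat >> h.py <<'E'
def rect(P):
    (c,s,a)=cv2.minAreaRect(P[:,:2].astype(np.float32)*1000)
    b=cv2.boxPoints((c,s,a)); e=[b[1]-b[0],b[2]-b[1]]; l=max(e,key=np.linalg.norm)
    an=np.degrees(np.arctan2(l[1],l[0]))%180
    return np.round(c,1),np.round(sorted(s),1),round(an,1),len(P)
def box(W,x0,x1,y0,y1,z0,z1):
    X=W[np.isfinite(W[...,0])]; return X[(X[:,0]>x0)&(X[:,0]<x1)&(X[:,1]>y0)&(X[:,1]<y1)&(X[:,2]>z0)&(X[:,2]<z1)]
E
python3 - <<'E'
from h import *
S=np.load("pics/side0.npz");T=np.load("pics/top0.npz")
for n,D in(("side",S),("top",T)):
    W=cloud(n,D["d"])
    print(n)
    for k,b in dict(yg=(.53,.575,.28,.35,.204,.22),bg=(.577,.62,.28,.36,.204,.22),rg=(.58,.63,.16,.23,.204,.22),posts=(.61,.7,.12,.36,.180,.21),cra=(.45,.62,-.32,-.2,.062,.085),base=(.45,.65,-.37,-.18,.007,.018),meter=(.3,.4,-.36,-.14,.028,.05)).items():
        P=box(W,*b); print(k,rect(P) if len(P)>3 else None, np.median(P[:,2]).round(4) if len(P) else 0)
    H=cv2.cvtColor(D["a"],cv2.COLOR_RGB2HSV)
    for k,(h0,h1,b) in dict(cy=(15,35,(.53,.6,-.31,-.21,.062,.085)),cb=(100,130,(.47,.55,-.31,-.21,.062,.085))).items():
        m=(H[...,0]>h0)&(H[...,0]<h1)&(H[...,1]>120); Q=W.copy();Q[~m]=np.nan
        P=box(Q,*b); print(k,rect(P),P.mean(0).round(4), [ (q.mean(0).round(4).tolist(),len(q)) for q in (P[P[:,1]>-.262],P[P[:,1]<-.262])])
# table height check
    P=box(W,.4,.5,.05,.2,-.02,.02); print(P[:,2].mean())
E
```

```text
side
yg (array([557.1, 314.9]), array([15.9, 34.4]), np.float32(104.5), 140) 0.209
bg (array([596.3, 324.2]), array([15.8, 36.5]), np.float32(107.3), 148) 0.209
rg (array([606.2, 192.6]), array([15.9, 37.2]), np.float32(102.3), 103) 0.2089
posts (array([642.4, 259.4]), array([ 64.2, 168. ]), np.float32(89.9), 463) 0.1867
cra (array([ 542.2, -261.7]), array([68.9, 90.7]), np.float32(0.2), 282) 0.0696
base (array([ 541.9, -261.5]), array([114.6, 130.8]), np.float32(0.5), 497) 0.0125
meter (array([ 355.2, -251.7]), array([ 80. , 159.7]), np.float32(87.5), 854) 0.0365
cy (array([ 560.3, -261.5]), array([52.1, 68.9]), np.float32(89.9), 103) [ 0.566  -0.2595  0.0688] [([0.5663, -0.2376, 0.0682], 57), ([0.5657, -0.2866, 0.0695], 46)]
cb (array([ 512.1, -261.7]), array([30.2, 60.3]), np.float32(89.0), 49) [ 0.5126 -0.2436  0.0682] [([0.5119, -0.2373, 0.0686], 43), ([0.5177, -0.2886, 0.0652], 6)]
0.00018215976459669598
top
yg (array([557. , 311.5]), array([16. , 32.4]), np.float32(101.8), 120) 0.2092
bg (array([596. , 321.4]), array([17.1, 33.3]), np.float32(100.9), 117) 0.2093
rg (array([606.2, 190.2]), array([16.8, 32.7]), np.float32(102.5), 115) 0.2096
posts (array([647.4, 254. ]), array([ 62.9, 164.9]), np.float32(83.4), 452) 0.1866
cra (array([ 541.3, -264.1]), array([62.9, 90.4]), np.float32(179.5), 583) 0.0703
base (array([ 541.2, -264.7]), array([111.1, 130.2]), np.float32(179.6), 950) 0.0129
meter (array([ 353.5, -255.5]), array([ 81.7, 161.5]), np.float32(87.6), 2273) 0.0365
cy (array([ 565.8, -264.3]), array([36.7, 62.8]), np.float32(89.9), 133) [ 0.5648 -0.2614  0.0699] [([0.5645, -0.2385, 0.0694], 74), ([0.5652, -0.2903, 0.0706], 59)]
cb (array([ 514.2, -263.3]), array([35.8, 61.5]), np.float32(90.1), 128) [ 0.5131 -0.2599  0.07  ] [([0.5129, -0.238, 0.0694], 74), ([0.5133, -0.2899, 0.0708], 54)]
0.0005803209906587679
```

The crop confirms yellow in front and blue behind on the +y peg, with red alone on the other. Rack yaw is about 13°, and the dock is square to the world. The nearer cradle is blue at (0.5145,-0.263), the farther is yellow at (0.5665,-0.263). Next: turn, raise and travel to above the yellow light.

>>> carry_out --pt "0 0 0.14 0 0 -0.13 -1" --pt "0 0 0 0 0 -0.14 -1" --pt "0 0 0 0.0767 -0.1008 0 -1" --pt "0 0 0 0.0767 -0.1008 0 -1" --pt "0 0 0 0.0767 -0.1008 0 -1" --pt "0 0 0 0.0767 -0.1008 0 -1" --pt "0 0 0 0.0767 -0.1008 0 -1" --pt "0 0 0 0.0767 -0.1008 0 -1" --pt "0 0 0 0.0767 -0.1008 0 -1" --pt "0 0 0 0.0767 -0.1008 0 -1" --pt "0 0 0 0.0767 -0.1008 0 -1" --pt "0 0 0 0.0767 -0.1008 0 -1" --newtons 15

```text
t: 1.3
position: [0.3383, -0.1708, 0.2994]
eef_rot: [[0.974, 0.225, -0.0], [0.225, -0.974, 0.0], [-0.0, -0.0, -1.0]]
force: [-0.5, -0.2, 0.2]
width: 0.0932
grip_force: 0.0
```

>>> carry_out --pt "0 0 0 0.0767 -0.1008 0 -1" --pt "0 0 0 0.0767 -0.1008 0 -1" --pt "0 0 0 0.0767 -0.1008 0 -1" --pt "0 0 0 0.0767 -0.1008 0 -1" --pt "0 0 0 0.0767 -0.1008 0 -1" --pt "0 0 0 0.0767 -0.1008 0 -1" --pt "0 0 0 0.0767 -0.1008 0 -1" --pt "0 0 0 0.0767 -0.1008 0 -1" --pt "0 0 0 0.0767 -0.1008 0 -1" --pt "0 0 0 0.0767 -0.1008 0 -1" --pt "0 0 0 0.0767 -0.1008 0 -1"

```text
t: 2.4
position: [0.5097, 0.2105, 0.2992]
eef_rot: [[0.974, 0.226, -0.001], [0.226, -0.974, -0.0], [-0.001, 0.0, -1.0]]
force: [-0.6, 0.1, 0.1]
width: 0.0933
grip_force: 0.0
```

```bash
cat >> h.py <<'E'
def goto(x,y,z,ydeg):
    "units to target; ydeg = world angle of tool y"
    s=manip.sense();R=np.array(s["eef_rot"]);p=np.array(s["position"])
    a=np.degrees(np.arctan2(R[1,1],R[0,1])); c=np.radians(ydeg)
    yv=np.array([np.cos(c),np.sin(c),0]);zv=np.array([0,0,-1.]);Rt=np.stack([np.cross(yv,zv),yv,zv],1)
    print("t",round(s["t"],2),"pos",p.round(4),"ang",a.round(2),"tilt",R[:2,2].round(4),"F",np.round(s["force"],1),"w",round(s["width"],4),"g",round(s["grip_force"],1))
    rv=cv2.Rodrigues(R.T@Rt)[0].ravel()/np.pi*4
    d=np.array([x,y,z])-p
    print("rot units",rv.round(3),"shift units after turn",(Rt.T@d/.3).round(4),"mm",(Rt.T@d*1000).round(1))
E
python3 - <<'E'
from h import *
goto(.557,.3135,.18,-77)
E
```

```text
t 2.4 pos [0.5097 0.2105 0.2992] ang -76.93 tilt [-0.0008 -0.0003] F [-0.6  0.1  0.1] w 0.0933 g 0.0
rot units [0.    0.001 0.002] shift units after turn [ 0.2308 -0.2992  0.3972] mm [ 69.2 -89.8 119.2]
```

>>> carry_out --pt "0 0 0 0.0769 -0.0997 0 -1" --pt "0 0 0 0.0769 -0.0997 0 -1" --pt "0 0 0 0.077 -0.0998 0 -1" --pt "0 0 0 0 0 0.05 -1" --pt "0 0 0 0 0 0 -1"

```text
t: 2.9
position: [0.5557, 0.3125, 0.2813]
eef_rot: [[0.974, 0.227, -0.005], [0.227, -0.974, -0.002], [-0.006, 0.001, -1.0]]
force: [-0.6, -0.2, -0.9]
width: 0.0931
grip_force: 0.0
```

```bash
python3 - <<'E'
from h import *
a,d,W=snap("side","side1"); a2,d2,W2=snap("top","top1")
goto(.557,.3135,.18,-77)
c1=cv2.resize(a[180:380,120:330],(420,400),interpolation=2);c2=cv2.resize(a2[100:230,100:235],(380,366),interpolation=2)
o=np.zeros((400,800,3),np.uint8);o[:,:420]=c1;o[:366,420:]=c2
cv2.imwrite("pics/crop1.png",o[...,::-1])
E
```

```text
t 3.0 pos [0.5562 0.3116 0.284 ] ang -76.94 tilt [-0.002  -0.0009] F [-0.4  0.4  0.1] w 0.0933 g 0.0
rot units [0.001 0.003 0.001] shift units after turn [ 0.0039 -0.0057  0.3465] mm [  1.2  -1.7 104. ]
```

View pics/crop1.png

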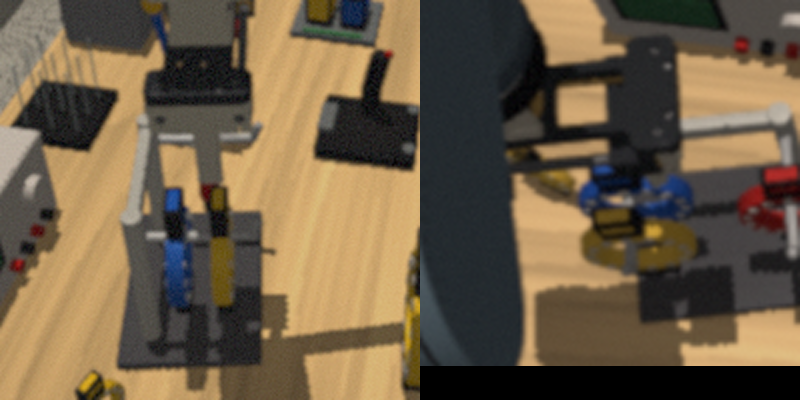

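The gripper is open above the lights. In the side crop the near finger is at (207,165) and the yellow grip at (219,205). I'll check the finger's measured position against the robot's reading.

```bash
python3 - <<'E'
from h import *
for n in("side","top"):
    W=cloud(n,np.load(f"pics/{n}1.npz")["d"])
    for y0,y1 in((.2,.31),(.31,.42)):
        P=box(W,.5,.65,y0,y1,.28,.33); 
        if len(P)>5: print(n,len(P),rect(P),P.min(0).round(4),P.max(0).round(4))
    for b in((.53,.575,.28,.35,.204,.22),(.577,.62,.28,.36,.204,.22)):
        P=box(W,*b); print(rect(P) if len(P)>5 else None)
E
```

```text
side 16 (array([569. , 267.3]), array([ 2.8, 15.1]), np.float32(14.8), 16) [0.5621 0.264  0.3207] [0.5767 0.2701 0.3251]
side 233 (array([540.3, 370.7]), array([11.5, 22.4]), np.float32(45.4), 233) [0.5336 0.3588 0.29  ] [0.5516 0.3771 0.3299]
(array([557.1, 315.6]), array([15.9, 35.7]), np.float32(103.8), 146)
(array([596.4, 324.2]), array([16. , 35.4]), np.float32(107.7), 143)
top 37 (array([561. , 255.8]), array([ 6.8, 15.1]), np.float32(119.9), 37) [0.5584 0.2489 0.2828] [0.5676 0.264  0.3113]
top 9 (array([544.9, 356.9]), array([ 1.2, 14.2]), np.float32(13.2), 9) [0.5379 0.3558 0.2861] [0.5518 0.3588 0.2926]
(array([557.6, 312. ]), array([16.1, 32.8]), np.float32(102.1), 118)
(array([591.3, 326.6]), array([ 9.6, 19.9]), np.float32(102.9), 39)
```

Finger midpoint in the images is (0.557,0.312) and TCP reads (0.556,0.3116), so they agree. Descend and close.

>>> carry_out --pt "0 0 0 0.003 -0.004 0.05 -1" --pt "0 0 0 0 0 0.05 -1" --pt "0 0 0 0 0 0.05 -1" --pt "0 0 0 0 0 0.05 -1" --pt "0 0 0 0 0 0.05 -1" --pt "0 0 0 0 0 0.05 -1" --pt "0 0 0 0 0 0.04 -1" --pt "0 0 0 0 0 0 -1" --pt "0 0 0 0 0 0 -1" --newtons 15

```text
t: 3.9
position: [0.5576, 0.313, 0.1834]
eef_rot: [[0.974, 0.225, 0.001], [0.225, -0.974, 0.0], [0.001, -0.0, -1.0]]
force: [0.4, 0.0, 0.1]
width: 0.0931
grip_force: 0.0
```

>>> carry_out --pt "0 0 0 0 0 0 0.3" --pt "0 0 0 0 0 0 0.6" --pt "0 0 0 0 0 0 1" --pt "0 0 0 0 0 0 1" --pt "0 0 0 0 0 0 1" --pt "0 0 0 0 0 0 1" --pt "0 0 0 0 0 0 1" --newtons 25

```text
t: 4.6
position: [0.5574, 0.3133, 0.1826]
eef_rot: [[0.974, 0.226, -0.0], [0.226, -0.974, -0.0], [-0.0, 0.0, -1.0]]
force: [0.6, -0.2, 0.2]
width: 0.0415
grip_force: 0.0
```

```bash
python3 - <<'E'
from h import *
goto(.557,.3135,.208,-77)
E
```

```text
t 4.6 pos [0.5574 0.3133 0.1826] ang -76.94 tilt [-0. -0.] F [ 0.6 -0.2  0.2] w 0.0415 g 0.0
rot units [0.    0.    0.001] shift units after turn [-0.0011 -0.0008 -0.0845] mm [ -0.3  -0.2 -25.4]
```

>>> carry_out --pt "0 0 0 0 0 0 1" --pt "0 0 0 0 0 0 1" --pt "0 0 0 0 0 0 1" --pt "0 0 0 0 0 0 1" --pt "0 0 0 0 0 0 1" --newtons 25

```text
t: 5.1
position: [0.5574, 0.3134, 0.1827]
eef_rot: [[0.974, 0.226, 0.0], [0.226, -0.974, 0.0], [0.0, -0.0, -1.0]]
force: [0.1, -0.3, 0.8]
width: 0.0337
grip_force: 25.0
```

>>> carry_out --pt "0 0 0 0 0 -0.01 1" --pt "0 0 0 0 0 -0.02 1" --pt "0 0 0 0 0 -0.02 1" --pt "0 0 0 0 0 -0.02 1" --pt "0 0 0 0 0 -0.02 1" --pt "0 0 0 0 0 -0.01 1" --pt "0 0 0 0 0 0 1"

```text
t: 5.8
position: [0.5577, 0.3134, 0.2135]
eef_rot: [[0.974, 0.226, 0.001], [0.226, -0.974, 0.0], [0.001, -0.0, -1.0]]
force: [-0.5, 0.1, -1.6]
width: 0.034
grip_force: 25.0
```

```bash
python3 - <<'E'
from h import *
goto(.557,.3135,.212,-77)
a,d,W=snap("side","side2")
o=cv2.resize(a[200:380,140:300],None,fx=3,fy=3,interpolation=2)
cv2.imwrite("pics/crop2.png",o[...,::-1])
E
```

```text
t 5.8 pos [0.5577 0.3134 0.2135] ang -76.95 tilt [0.0013 0.0004] F [-0.5  0.1 -1.6] w 0.034 g 25.0
rot units [-0.    -0.002  0.001] shift units after turn [-0.0022 -0.0008  0.0049] mm [-0.7 -0.2  1.5]
```

View pics/crop2.png

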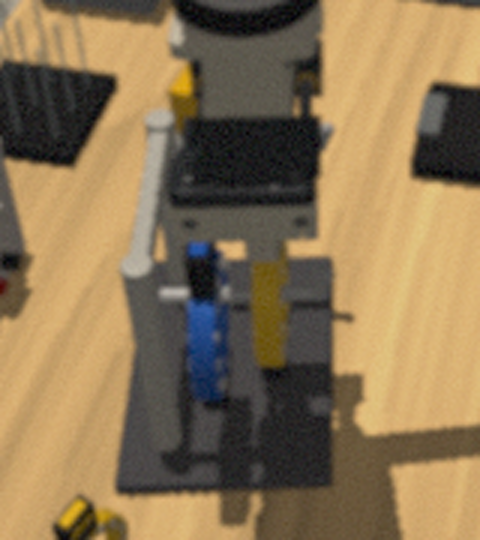

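The yellow light is held at (270,310) and raised 31 mm; blue at (205,320) hasn't moved. Draw it off over the tip.

>>> carry_out --pt "0 0 0 -0.01 0 0 1" --pt "0 0 0 -0.02 0 0 1" --pt "0 0 0 -0.03 0 0 1" --pt "0 0 0 -0.04 0 0 1" --pt "0 0 0 -0.04 0 0 1" --pt "0 0 0 -0.04 0 0 1" --pt "0 0 0 -0.04 0 0 1" --pt "0 0 0 -0.03 0 0 1" --pt "0 0 0 -0.02 0 -0.02 1" --pt "0 0 0 0 0 -0.05 1" --pt "0 0 0 0 0 -0.08 1" --pt "0 0 0 0 0 -0.08 1"

```text
t: 7.05
position: [0.4782, 0.2949, 0.2827]
eef_rot: [[0.974, 0.226, -0.0], [0.226, -0.974, -0.0], [-0.0, 0.0, -1.0]]
force: [0.7, -0.6, -1.8]
width: 0.0337
grip_force: 25.0
```

>>> carry_out --pt "0 0 0.07 0 0 -0.06 1" --pt "0 0 0.07 0 0 -0.02 1" --pt "0 0 0.07 0 0 0 1" --pt "0 0 0.08 0 0 0 1" --pt "0 0 0 0 0 0 1"

```text
t: 7.55
position: [0.4785, 0.295, 0.3062]
eef_rot: [[1.0, -0.001, 0.001], [-0.001, -1.0, 0.0], [0.001, -0.0, -1.0]]
force: [0.3, 0.2, -2.7]
width: 0.0337
grip_force: 25.0
```

```bash
python3 - <<'E'
from h import *
goto(.5665,-.263,.31,-90)
E
```

```text
t 7.55 pos [0.4785 0.295  0.3062] ang -90.03 tilt [0.0008 0.0003] F [ 0.3  0.2 -2.7] w 0.0337 g 25.0
rot units [-0.    -0.001 -0.001] shift units after turn [ 0.2932  1.86   -0.0126] mm [ 88.  558.   -3.8]
```

>>> carry_out --pt "0 0 0 0 0.04 -0.01 1" --pt "0 0 0 0 0.08 0 1" --pt "0 0 0 0 0.12 0 1" --pt "0 0 0 0 0.12 0 1" --pt "0 0 0 0 0.12 0 1" --pt "0 0 0 0 0.12 0 1" --pt "0 0 0 0 0.12 0 1" --pt "0 0 0 0 0.12 0 1" --pt "0 0 0 0 0.12 0 1" --pt "0 0 0 0 0.12 0 1" --pt "0 0 0 0.02 0.12 0 1" --pt "0 0 0 0.04 0.12 0 1"

```text
t: 8.75
position: [0.4955, -0.103, 0.3095]
eef_rot: [[1.0, 0.001, 0.001], [0.001, -1.0, -0.001], [0.001, 0.001, -1.0]]
force: [0.6, 0.5, -2.4]
width: 0.0339
grip_force: 25.0
```

>>> carry_out --pt "0 0 0 0.05 0.12 0 1" --pt "0 0 0 0.05 0.12 0 1" --pt "0 0 0 0.05 0.12 0 1" --pt "0 0 0 0.05 0.1 0 1" --pt "0 0 0 0.02 0.06 0 1" --pt "0 0 0 0.013 0.02 0 1" --pt "0 0 0 0 0 0.08 1" --pt "0 0 0 0 0 0.08 1" --pt "0 0 0 0 0 0 1" --pt "0 0 0 0 0 0 1"

```text
t: 9.75
position: [0.5661, -0.2624, 0.2612]
eef_rot: [[1.0, 0.001, -0.0], [0.001, -1.0, 0.0], [-0.0, -0.0, -1.0]]
force: [0.2, -0.5, -1.7]
width: 0.0339
grip_force: 25.0
```

```bash
python3 - <<'E'
from h import *
goto(.5665,-.263,.1636,-90)
for n in("side","top"):
    a,d,W=snap(n,n+"3")
    H=cv2.cvtColor(a,cv2.COLOR_RGB2HSV)
    m=(H[...,0]>15)&(H[...,0]<35)&(H[...,1]>120)&(W[...,2]>.13);Q=W.copy();Q[~m]=np.nan
    P=box(Q,.5,.65,-.34,-.19,.13,.28); print(n,len(P),rect(P),P.min(0).round(3),P.max(0).round(3))
    # cradle
    for k,(h0,h1,b) in dict(cy=(15,35,(.53,.6,-.31,-.21,.062,.085)),cb=(100,130,(.47,.55,-.31,-.21,.062,.085))).items():
        m=(H[...,0]>h0)&(H[...,0]<h1)&(H[...,1]>120); Q=W.copy();Q[~m]=np.nan
        P=box(Q,*b); print(k,len(P),rect(P) if len(P)>5 else 0)
i1=cv2.imread("pics/side3.png")[60:260,220:380];i2=cv2.imread("pics/top3.png")[140:300,340:480]
o=np.hstack([cv2.resize(i1,(400,500)),cv2.resize(i2,(400,500))]);cv2.imwrite("pics/crop3.png",o)
E
```

```text
t 9.75 pos [ 0.5661 -0.2624  0.2612] ang -89.94 tilt [-0.0004  0.0004] F [ 0.2 -0.5 -1.7] w 0.0339 g 25.0
rot units [-0.001  0.001  0.001] shift units after turn [0.0014 0.0018 0.3254] mm [ 0.4  0.6 97.6]
side 270 (array([ 567.1, -259.5]), array([18.9, 93.4]), np.float32(90.8), 270) [ 0.557 -0.306  0.152] [ 0.576 -0.213  0.276]
cy 97 (array([ 558.6, -263.6]), array([56.2, 65.3]), np.float32(89.1), 97)
cb 37 (array([ 511.7, -259.9]), array([28.3, 56.5]), np.float32(91.2), 37)
top 204 (array([ 565.2, -238.3]), array([16.9, 45.1]), np.float32(90.3), 204) [ 0.557 -0.261  0.168] [ 0.574 -0.216  0.253]
cy 110 (array([ 552.8, -259.7]), array([42.8, 67.3]), np.float32(67.3), 110)
cb 79 (array([ 513. , -246.1]), array([29.6, 35.9]), np.float32(167.7), 79)
```

View pics/crop3.png

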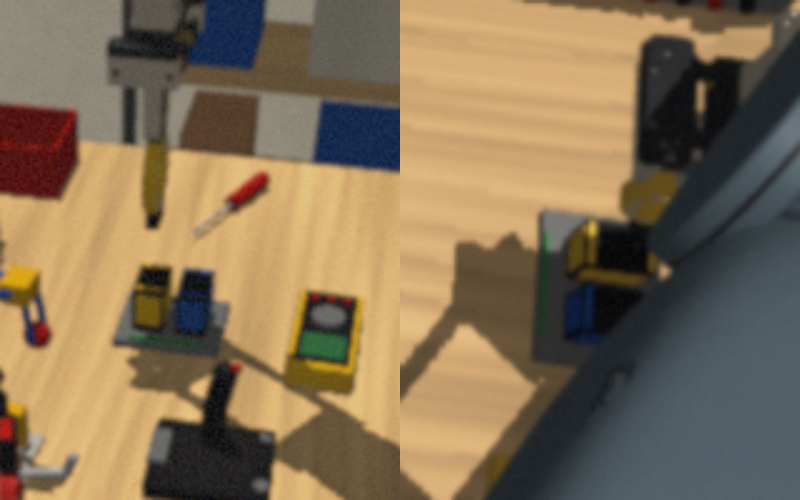

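The yellow light hangs above the far, yellow cradle (side crop: light (153,185), cradle (153,295)). Shift about 1.4 mm in +x and 1 mm in −y, then descend.

>>> carry_out --pt "0 0 0 0.005 0.003 0.04 1" --pt "0 0 0 0 0 0.06 1" --pt "0 0 0 0 0 0.06 1" --pt "0 0 0 0 0 0.05 1" --pt "0 0 0 0 0 0.03 1" --pt "0 0 0 0 0 0.01 1" --pt "0 0 0 0 0 0.01 1" --pt "0 0 0 0 0 0.01 1" --pt "0 0 0 0 0 0 1"

```text
t: 10.75
position: [0.568, -0.2639, 0.1799]
eef_rot: [[1.0, 0.0, 0.0], [0.0, -1.0, -0.0], [0.0, 0.0, -1.0]]
force: [-0.4, -0.0, -2.1]
width: 0.0339
grip_force: 25.0
```

```bash
python3 - <<'E'
from h import *
goto(.5675,-.2635,.1636,-90)
E
```

```text
t 10.75 pos [ 0.568  -0.2639  0.1799] ang -89.99 tilt [ 0.0004 -0.0003] F [-0.4 -0.  -2.1] w 0.0339 g 25.0
rot units [ 0. -0.  0.] shift units after turn [-0.0018 -0.0015  0.0542] mm [-0.5 -0.4 16.3]
```

>>> carry_out --pt "0 0 0 0 0 0.01 1" --pt "0 0 0 0 0 0.01 1" --pt "0 0 0 0 0 0.01 1" --pt "0 0 0 0 0 0.01 1" --pt "0 0 0 0 0 0.005 1" --pt "0 0 0 0 0 0.005 1" --pt "0 0 0 0 0 0 1"

```text
t: 11.45
position: [0.5678, -0.2638, 0.1644]
eef_rot: [[1.0, 0.0, -0.0], [0.0, -1.0, 0.0], [-0.0, -0.0, -1.0]]
force: [-0.3, 0.1, -1.8]
width: 0.0336
grip_force: 25.0
```

Almost at the floor and still unloaded. Lower until it bears.

>>> carry_out --pt "0 0 0 0 0 0.004 1" --pt "0 0 0 0 0 0.003 1" --pt "0 0 0 0 0 0 1"

```text
t: 11.75
position: [0.5683, -0.264, 0.1638]
eef_rot: [[1.0, 0.0, 0.001], [0.0, -1.0, -0.001], [0.001, 0.001, -1.0]]
force: [-0.5, 1.5, 4.5]
width: 0.0339
grip_force: 25.0
```

It bears on the floor at the expected height. Release and raise.

>>> carry_out --pt "0 0 0 0 0 0 0.5" --pt "0 0 0 0 0 0 0" --pt "0 0 0 0 0 0 -1" --pt "0 0 0 0 0 0 -1" --pt "0 0 0 0 0 0 -1" --pt "0 0 0 0 0 0 -1" --pt "0 0 0 0 0 -0.05 -1" --pt "0 0 0 0 0 -0.1 -1" --pt "0 0 0 0 0 -0.12 -1" --pt "0 0 0 0 0 -0.12 -1" --pt "0 0 0 0 0 -0.05 -1" --pt "0 0 0 0 0 0 -1"

```text
t: 12.95
position: [0.569, -0.2647, 0.2978]
eef_rot: [[1.0, 0.0, 0.005], [0.0, -1.0, -0.003], [0.005, 0.003, -1.0]]
force: [0.7, -1.0, -0.4]
width: 0.0928
grip_force: 0.0
```

```bash
python3 - <<'E'
from h import *
goto(.5960,.3227,.30,-77)
for n in("side","top"):
    a,d,W=snap(n,n+"4")
    P=box(W,.53,.61,-.32,-.2,.183,.2);print(n,len(P),rect(P) if len(P)>5 else 0,np.median(P[:,2]))
    P=box(W,.577,.62,.28,.36,.204,.22); print("blue",rect(P) if len(P)>5 else 0)
    P=box(W,.577,.64,.15,.24,.204,.22); print("red",rect(P) if len(P)>5 else 0)
E
```

```text
t 12.95 pos [ 0.569  -0.2647  0.2978] ang -89.99 tilt [ 0.005  -0.0035] F [ 0.7 -1.  -0.4] w 0.0928 g 0.0
rot units [ 0.005 -0.006 -0.289] shift units after turn [ 0.528  -1.8874 -0.0075] mm [ 158.4 -566.2   -2.2]
side 45 (array([ 568.5, -261.4]), array([16. , 33.9]), np.float32(88.6), 45) 0.18988351243008694
blue (array([596.7, 323.1]), array([15.9, 37.1]), np.float32(106.8), 144)
red (array([606.8, 192.5]), array([15.7, 34.8]), np.float32(105.0), 103)
top 77 (array([ 567.8, -256.9]), array([16.6, 23.8]), np.float32(90.3), 77) 0.19056715134048918
blue (array([596.1, 321. ]), array([16.2, 34.2]), np.float32(105.4), 118)
red (array([605.7, 190.3]), array([16.7, 33. ]), np.float32(101.6), 121)
```

Yellow stands seated (top at 0.190). Back to the rack for blue, by way of smaller x to stay away from the desk robot.

>>> carry_out --pt "0 0 0 -0.04 -0.04 -0.02 -1" --pt "0 0 0 -0.06 -0.08 0 -1" --pt "0 0 0 -0.06 -0.12 0 -1" --pt "0 0 0 -0.06 -0.12 0 -1" --pt "0 0 0 -0.06 -0.12 0 -1" --pt "0 0 0 -0.02 -0.12 0 -1" --pt "0 0 0 0 -0.12 0 -1" --pt "0 0 0 0 -0.12 0 -1" --pt "0 0 0 0 -0.12 0 -1" --pt "0 0 0 0 -0.12 0 -1" --pt "0 0 0 0 -0.12 0 -1" --pt "0 0 0 0 -0.12 0 -1"

```text
t: 14.25
position: [0.4767, 0.1335, 0.2985]
eef_rot: [[1.0, 0.0, -0.004], [0.0, -1.0, -0.0], [-0.004, 0.0, -1.0]]
force: [1.0, -0.7, -0.2]
width: 0.0931
grip_force: 0.0
```

>>> carry_out --pt "0 0 0 0.04 -0.12 0 -1" --pt "0 0 0 0.06 -0.12 0 -1" --pt "0 0 0 0.08 -0.12 0 -1" --pt "0 0 0 0.08 -0.12 0 -1" --pt "0 0 0 0.08 -0.1 0 -1" --pt "0 0 0 0.05 -0.06 0 -1" --pt "0 0 -0.145 0 0 0 -1" --pt "0 0 -0.145 0 0 0 -1" --pt "0 0 0 0 0 0 -1" --pt "0 0 0 0 0 0 -1"

```text
t: 15.25
position: [0.5944, 0.3239, 0.2988]
eef_rot: [[0.975, 0.223, -0.003], [0.223, -0.975, -0.001], [-0.003, 0.0, -1.0]]
force: [-0.0, -0.2, 0.5]
width: 0.0927
grip_force: 0.0
```

```bash
python3 - <<'E'
from h import *
goto(.5962,.3225,.183,-77)
E
```

```text
t 15.25 pos [0.5944 0.3239 0.2988] ang -77.12 tilt [-0.0027 -0.001 ] F [-0.  -0.2  0.5] w 0.0927 g 0.0
rot units [ 0.     0.004 -0.003] shift units after turn [0.0049 0.0059 0.3859] mm [  1.5   1.8 115.8]
```

>>> carry_out --pt "0 0 0 0.004 0.005 0.05 -1" --pt "0 0 0 0 0 0.06 -1" --pt "0 0 0 0 0 0.06 -1" --pt "0 0 0 0 0 0.06 -1" --pt "0 0 0 0 0 0.06 -1" --pt "0 0 0 0 0 0.05 -1" --pt "0 0 0 0 0 0.04 -1" --pt "0 0 0 0 0 0 -1" --pt "0 0 0 0 0 0 -1"

```text
t: 16.15
position: [0.5964, 0.3228, 0.1867]
eef_rot: [[0.974, 0.225, -0.0], [0.225, -0.974, -0.0], [-0.0, 0.0, -1.0]]
force: [0.8, -0.2, 0.7]
width: 0.093
grip_force: 0.0
```

```bash
python3 - <<'E'
from h import *
goto(.5962,.3225,.183,-77)
E
```

```text
t 16.15 pos [0.5964 0.3228 0.1867] ang -77.0 tilt [-0. -0.] F [ 0.8 -0.2  0.7] w 0.093 g 0.0
rot units [ 0.  0. -0.] shift units after turn [-0.0009  0.0009  0.0124] mm [-0.3  0.3  3.7]
```

>>> carry_out --pt "0 0 0 0 0 0.012 0.3" --pt "0 0 0 0 0 0 0.6" --pt "0 0 0 0 0 0 1" --pt "0 0 0 0 0 0 1" --pt "0 0 0 0 0 0 1" --pt "0 0 0 0 0 0 1" --pt "0 0 0 0 0 0 1" --pt "0 0 0 0 0 0 1" --pt "0 0 0 0 0 0 1" --pt "0 0 0 0 0 0 1" --pt "0 0 0 0 0 0 1" --pt "0 0 0 0 0 0 1" --newtons 25

```text
t: 17.35
position: [0.5963, 0.323, 0.183]
eef_rot: [[0.974, 0.226, 0.0], [0.226, -0.974, 0.0], [0.0, -0.0, -1.0]]
force: [0.6, 0.1, 0.6]
width: 0.0339
grip_force: 25.0
```

>>> carry_out --pt "0 0 0 0 0 -0.01 1" --pt "0 0 0 0 0 -0.02 1" --pt "0 0 0 0 0 -0.02 1" --pt "0 0 0 0 0 -0.02 1" --pt "0 0 0 0 0 -0.02 1" --pt "0 0 0 0 0 -0.01 1" --pt "0 0 0 0 0 0 1"

```text
t: 18.05
position: [0.5967, 0.3231, 0.2138]
eef_rot: [[0.974, 0.226, 0.001], [0.226, -0.974, 0.0], [0.001, -0.0, -1.0]]
force: [-0.2, 0.7, -2.7]
width: 0.0339
grip_force: 25.0
```

```bash
python3 - <<'E'
from h import *
goto(.5962,.3225,.213,-77)
E
```

```text
t 18.05 pos [0.5967 0.3231 0.2138] ang -76.94 tilt [0.0013 0.0004] F [-0.2  0.7 -2.7] w 0.0339 g 25.0
rot units [-0.    -0.002  0.001] shift units after turn [-0.002   0.0014  0.0027] mm [-0.6  0.4  0.8]
```

Blue is held (2.7 N). Draw it 120 mm along the peg and off, then raise and turn.

>>> carry_out --pt "0 0 0 -0.01 0 0 1" --pt "0 0 0 -0.02 0 0 1" --pt "0 0 0 -0.04 0 0 1" --pt "0 0 0 -0.05 0 0 1" --pt "0 0 0 -0.05 0 0 1" --pt "0 0 0 -0.05 0 0 1" --pt "0 0 0 -0.05 0 0 1" --pt "0 0 0 -0.05 0 0 1" --pt "0 0 0 -0.05 0 0 1" --pt "0 0 0 -0.03 0 0 1" --pt "0 0 0 0 0 -0.04 1" --pt "0 0 0 0 0 -0.06 1"

```text
t: 19.25
position: [0.479, 0.2956, 0.2431]
eef_rot: [[0.974, 0.226, -0.001], [0.226, -0.974, -0.001], [-0.002, 0.0, -1.0]]
force: [0.2, -0.7, -2.3]
width: 0.0339
grip_force: 25.0
```

>>> carry_out --pt "0 0 0 0 0 -0.08 1" --pt "0 0 0.07 0 0 -0.08 1" --pt "0 0 0.07 0 0 -0.06 1" --pt "0 0 0.07 0 0 -0.02 1" --pt "0 0 0.08 0 0 0 1" --pt "0 0 0 0 0 0 1"

```text
t: 19.85
position: [0.4803, 0.2959, 0.3162]
eef_rot: [[1.0, -0.001, 0.002], [-0.001, -1.0, 0.001], [0.002, -0.001, -1.0]]
force: [-0.3, -0.4, -1.7]
width: 0.0338
grip_force: 25.0
```

```bash
python3 - <<'E'
from h import *
goto(.516,-.264,.31,-90)
E
```

```text
t 19.85 pos [0.4803 0.2959 0.3162] ang -90.04 tilt [0.0019 0.0007] F [-0.3 -0.4 -1.7] w 0.0338 g 25.0
rot units [-0.001 -0.002 -0.001] shift units after turn [0.1191 1.8665 0.0206] mm [ 35.7 559.9   6.2]
```

>>> carry_out --pt "0 0 0 0 0.04 0 1" --pt "0 0 0 0 0.08 0 1" --pt "0 0 0 0 0.12 0 1" --pt "0 0 0 0 0.12 0 1" --pt "0 0 0 0 0.12 0 1" --pt "0 0 0 0 0.12 0 1" --pt "0 0 0 0 0.12 0 1" --pt "0 0 0 0 0.12 0 1" --pt "0 0 0 0 0.12 0 1" --pt "0 0 0 0 0.12 0 1" --pt "0 0 0 0.01 0.12 0 1" --pt "0 0 0 0.02 0.12 0 1"

```text
t: 21.05
position: [0.4876, -0.1023, 0.3152]
eef_rot: [[1.0, 0.001, -0.0], [0.001, -1.0, -0.0], [-0.0, 0.0, -1.0]]
force: [1.7, 0.2, -1.9]
width: 0.0339
grip_force: 25.0
```

>>> carry_out --pt "0 0 0 0.02 0.12 0 1" --pt "0 0 0 0.02 0.12 0 1" --pt "0 0 0 0.02 0.12 0 1" --pt "0 0 0 0.02 0.11 0 1" --pt "0 0 0 0.009 0.06 0 1" --pt "0 0 0 0 0.0165 0 1" --pt "0 0 0 0 0 0.08 1" --pt "0 0 0 0 0 0.08 1" --pt "0 0 0 0 0 0 1" --pt "0 0 0 0 0 0 1"

```text
t: 22.05
position: [0.5151, -0.263, 0.2675]
eef_rot: [[1.0, 0.001, -0.0], [0.001, -1.0, 0.001], [-0.0, -0.001, -1.0]]
force: [0.2, -0.2, -1.9]
width: 0.0342
grip_force: 25.0
```

```bash
python3 - <<'E'
from h import *
goto(.516,-.264,.164,-90)
for n in("side","top"):
    a,d,W=snap(n,n+"5")
    H=cv2.cvtColor(a,cv2.COLOR_RGB2HSV)
    m=(H[...,0]>100)&(H[...,0]<130)&(H[...,1]>120);Q=W.copy();Q[~m]=np.nan
    P=box(Q,.45,.55,-.34,-.19,.16,.27); print(n,len(P),rect(P) if len(P)>5 else 0)
    for z0,z1 in((.16,.2),(.2,.24),(.24,.27)):
        q=P[(P[:,2]>z0)&(P[:,2]<z1)]; print(len(q),q.mean(0).round(4) if len(q) else 0)
    P=box(Q,.47,.55,-.31,-.21,.03,.085);print("cradle",len(P),rect(P) if len(P)>5 else 0)
E
```

```text
t 22.05 pos [ 0.5151 -0.263   0.2675] ang -89.92 tilt [-0.0004  0.0007] F [ 0.2 -0.2 -1.9] w 0.0342 g 25.0
rot units [-0.001  0.001  0.002] shift units after turn [0.0031 0.0033 0.3449] mm [  0.9   1.  103.5]
side 135 (array([ 514. , -254.5]), array([11.9, 83.5]), np.float32(94.5), 135)
18 [ 0.5123 -0.2369  0.1889]
67 [ 0.5118 -0.2305  0.2209]
50 [ 0.5124 -0.2335  0.2509]
cradle 152 (array([ 510.7, -256.8]), array([33.3, 59.5]), np.float32(83.5), 152)
top 148 (array([ 513.5, -247.5]), array([13.4, 60.4]), np.float32(90.5), 148)
84 [ 0.5129 -0.2605  0.1875]
29 [ 0.5119 -0.2208  0.223 ]
35 [ 0.5088 -0.24    0.2541]
cradle 246 (array([ 511.9, -263.1]), array([36.7, 62.9]), np.float32(86.6), 246)
```

Blue is above its own near cradle. Same small correction, then lower.

>>> carry_out --pt "0 0 0 0.004 0.003 0.04 1" --pt "0 0 0 0 0 0.06 1" --pt "0 0 0 0 0 0.06 1" --pt "0 0 0 0 0 0.06 1" --pt "0 0 0 0 0 0.04 1" --pt "0 0 0 0 0 0.01 1" --pt "0 0 0 0 0 0.01 1" --pt "0 0 0 0 0 0.01 1" --pt "0 0 0 0 0 0 1"

```text
t: 23.05
position: [0.5166, -0.2652, 0.1803]
eef_rot: [[1.0, 0.0, 0.001], [0.0, -1.0, -0.0], [0.001, 0.0, -1.0]]
force: [-0.1, -0.2, -1.7]
width: 0.0339
grip_force: 25.0
```

```bash
python3 - <<'E'
from h import *
goto(.516,-.264,.164,-90)
E
```

```text
t 23.05 pos [ 0.5166 -0.2652  0.1803] ang -90.0 tilt [ 0.0006 -0.0004] F [-0.1 -0.2 -1.7] w 0.0339 g 25.0
rot units [ 0.001 -0.001  0.   ] shift units after turn [-0.002  -0.0039  0.0543] mm [-0.6 -1.2 16.3]
```

>>> carry_out --pt "0 0 0 0 -0.003 0.01 1" --pt "0 0 0 0 0 0.01 1" --pt "0 0 0 0 0 0.01 1" --pt "0 0 0 0 0 0.01 1" --pt "0 0 0 0 0 0.005 1" --pt "0 0 0 0 0 0.005 1" --pt "0 0 0 0 0 0 1"

```text
t: 23.75
position: [0.5163, -0.2641, 0.1647]
eef_rot: [[1.0, 0.0, -0.0], [0.0, -1.0, 0.0], [-0.0, -0.0, -1.0]]
force: [-0.5, -0.6, -2.1]
width: 0.0339
grip_force: 25.0
```

>>> carry_out --pt "0 0 0 0 0 0.004 1" --pt "0 0 0 0 0 0.002 1" --pt "0 0 0 0 0 0 1"

```text
t: 24.05
position: [0.5167, -0.2642, 0.164]
eef_rot: [[1.0, 0.0, 0.001], [0.0, -1.0, -0.001], [0.001, 0.001, -1.0]]
force: [-2.0, -0.1, 5.4]
width: 0.0341
grip_force: 25.0
```

It bears on the floor at 0.164. Release, raise and check.

>>> carry_out --pt "0 0 0 0 0 0 0.5" --pt "0 0 0 0 0 0 0" --pt "0 0 0 0 0 0 -1" --pt "0 0 0 0 0 0 -1" --pt "0 0 0 0 0 0 -1" --pt "0 0 0 0 0 0 -1" --pt "0 0 0 0 0 -0.05 -1" --pt "0 0 0 0 0 -0.1 -1" --pt "0 0 0 0 0 -0.12 -1" --pt "0 0 0 0 0 -0.12 -1" --pt "0 0 0 0 0 -0.05 -1" --pt "0 0 0 0 0 0 -1"

```text
t: 25.25
position: [0.5175, -0.265, 0.2981]
eef_rot: [[1.0, 0.0, 0.005], [0.0, -1.0, -0.004], [0.005, 0.004, -1.0]]
force: [0.7, 0.3, 0.3]
width: 0.093
grip_force: 0.0
```

>>> carry_out --pt "0 0 0 -0.05 -0.1 -0.05 -1" --pt "0 0 0 -0.05 -0.12 0 -1" --pt "0 0 0 -0.05 -0.12 0 -1" --pt "0 0 0 -0.05 -0.12 0 -1" --pt "0 0 0 -0.05 -0.12 0 -1" --pt "0 0 0 -0.05 -0.1 0 -1" --pt "0 0 0 0 0 0 -1" --pt "0 0 0 0 0 0 -1"

```text
t: 26.05
position: [0.426, -0.0597, 0.3093]
eef_rot: [[1.0, 0.002, -0.001], [0.002, -1.0, -0.0], [-0.001, 0.0, -1.0]]
force: [-0.4, -0.8, 0.2]
width: 0.0928
grip_force: 0.0
```

```bash
python3 - <<'E'
from h import *
for n in("side","top"):
    a,d,W=snap(n,n+"6")
    for k,b in dict(y=(.545,.6,-.32,-.2,.183,.2),b=(.48,.54,-.32,-.2,.183,.2),red=(.577,.64,.15,.24,.204,.22),meter=(.3,.4,-.36,-.14,.028,.05),cra=(.45,.62,-.32,-.2,.062,.075)).items():
        P=box(W,*b); print(n,k,rect(P) if len(P)>5 else 0,np.median(P[:,2]).round(4) if len(P) else 0)
i1=cv2.imread("pics/side6.png")[110:310,200:380];i2=cv2.imread("pics/top6.png")[170:340,270:450]
cv2.imwrite("pics/crop6.png",np.hstack([cv2.resize(i1,(400,444)),cv2.resize(i2,(400,444))]))
s=manip.sense();print(s["t"],s["position"],s["force"])
E
```

```text
side y (array([ 569. , -259.2]), array([15.7, 32. ]), np.float32(90.4), 46) 0.1906
side b (array([ 517.1, -262.3]), array([15.6, 34.8]), np.float32(91.4), 46) 0.19
side red (array([606.2, 193.5]), array([15.9, 35.1]), np.float32(103.8), 108) 0.2091
side meter (array([ 355.4, -250.7]), array([ 79.7, 159. ]), np.float32(87.6), 848) 0.0365
side cra (array([ 541.9, -262.4]), array([64.1, 89.7]), np.float32(179.7), 210) 0.0697
top y 0 0
top b 0 0
top red (array([605.6, 190.4]), array([16.9, 33.4]), np.float32(103.7), 119) 0.2092
top meter (array([ 355. , -221.1]), array([81.6, 91.3]), np.float32(87.6), 1132) 0.0366
top cra 0 0
26.15 [ 0.42664859 -0.0608172   0.30943206] [-0.24386239 -0.18004072 -1.38858898]
```

View pics/crop6.png

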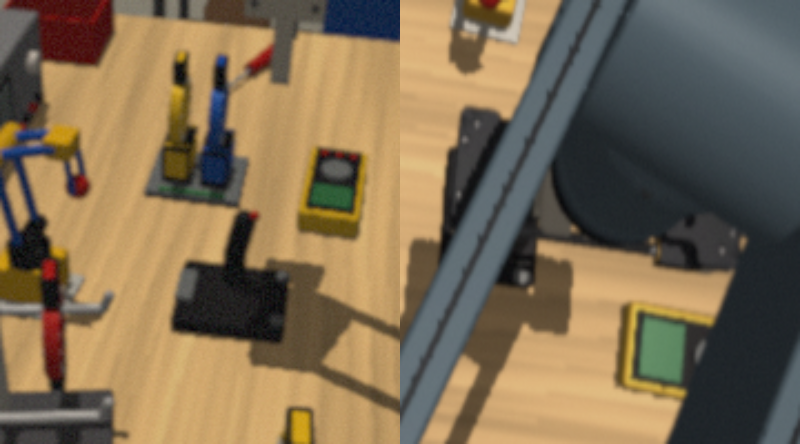

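Both lights stand upright in their own cradles (side crop: yellow (180,110), blue (218,115)), with tops at 0.190. Red, joystick and meter are where they were.

```bash
python3 -c "
from plant import manip
print(manip.hand_in())"
```

```text
the job is handed in; nothing more can be done
None
```

The blue and yellow lights are off the hook and standing upright in their own cradles, tops measured at 0.190 m as expected when seated; red light, joystick and meter are in place, and the job was handed in at about 26 s with no verdict returned.

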